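# Two-key release of frozen rice balls

## Task

Push the teal tray fully home under the chute, then press the two green keys down together with both fingertips and keep them down until all three dark balls have rolled out and are lying in the tray; then let both keys spring back up. Only push and press: do not touch the balls, leave the red key alone, and do not disturb the things standing around.

Things in the scene. Friction and masses are not known exactly. Their poses are not given: they have to be found in the camera images.
- dispenser: Fixed ball dispenser: white key pod on the robot's side, aluminium chute behind it (centred on own x +45 mm, sloping down to own -y), teal tray below the low end. Origin on the table; own x away from the robot, y left, z up. Pod 115 mm high, own x -85 to -15, y -50 to +120 mm. Chute's top end (y 80) is 150 mm high. Sheets 110 mm high behind the tray (x 117) and beside it (y -232, x 5 to 115).
- key_left_top (a point): Centre of the top of the left green key (own +y side): round, 28 mm across, 20 mm proud of the pod, its top 135 mm above the table when up. The two green keys' centres are 56 mm apart along the dispenser's y, at its x -50 mm, y +28 and -28 mm. The point moves down with the key.
- key_right_top (a point): The same for the right green key (own -y side).
- key_left (a joint): Travel of the left green key in m: 0 up, 0.012 fully down. Spring: about 0.5 N to start, 3.5 N fully down (7 N for the pair). Each key lowers one of two orange gate blades in the chute; the balls pass only while both keys are at least 8 mm down.
- key_right (a joint): The same for the right green key.
- stop_key (a joint): Travel of the single red stop key in m, 0 up, 0.006 fully in. It is 24 mm across, on the pod in line with the green keys, at dispenser y = +92 mm, and is to be left alone.
- tray (a joint): How far the teal tray is pulled out towards the robot's side, in m: 0 is fully home under the chute (a firm stop), at most 0.11. It slides along the dispenser's x and grows towards -x; friction about 2 N, no spring.
- tray_front (a point): Middle of the top edge of the tray's front wall (outer face, towards the dispenser's -x), 63 mm above the table; moves with the tray. Open-topped tray, 130 mm (x) by 140 mm (y) outside, walls 4 mm, underside 8 mm above the table. At home this point is at dispenser x -20, y -155 mm, that is 30 mm in x and -155 mm in y from the middle of the green keys.
- tray_mid (a point): Centre of the tray's inner floor, 12 mm above the table, 65 mm behind the front face; axes as those of the dispenser; moves with the tray.
- ball_1_center (a point): Centre of ball 1 of three: a hard-frozen, near-black rice ball, 36 mm across, 27 g, waiting in the chute behind the gate (ball 1 lowest). With the gate open the three roll out into the tray by themselves in about a second; lying in the tray the centre is 30 mm above the table.
- ball_2_center (a point): Centre of ball 2 of three: a hard-frozen, near-black rice ball, 36 mm across, 27 g, waiting in the chute behind the gate (ball 1 lowest). With the gate open the three roll out into the tray by themselves in about a second; lying in the tray the centre is 30 mm above the table.
- ball_3_center (a point): Centre of ball 3 of three: a hard-frozen, near-black rice ball, 36 mm across, 27 g, waiting in the chute behind the gate (ball 1 lowest). With the gate open the three roll out into the tray by themselves in about a second; lying in the tray the centre is 30 mm above the table.
- cup: Bystander, loose: blue plastic cup, 66 mm wide, 75 mm tall. Origin at its underside's centre.
- jar: Bystander, loose: amber glass jar with yellow cap, 60 mm wide, 85 mm tall. Origin at its underside's centre.
- bowl: Bystander, loose: white china bowl, 104 mm wide, 45 mm tall. Origin at its underside's centre.
- spool: Bystander, loose: yellow plastic spool, 48 mm wide, 50 mm tall. Origin at its underside's centre.
- spoon: Bystander, loose: spoon lying flat, about 190 mm long. Origin near its middle, underside.
- oil: Bystander, loose: green glass bottle, 56 mm wide, 150 mm tall. Origin at its underside's centre.
- ball_1: The same ball 1 as a body; its origin is a point on its skin that turns as it rolls, so use the centre point instead.
- ball_2: The same ball 2 as a body; its origin is a point on its skin that turns as it rolls, so use the centre point instead.
- ball_3: The same ball 3 as a body; its origin is a point on its skin that turns as it rolls, so use the centre point instead.
Not all that is in view belongs to the job. What is shaped like the ball_2 but blue, orange or purple is not meant.

How it is judged:
On the way, in this order (a step that is already met when the one before it is completed fails the run):
1. the tray is pushed fully home (value of joint tray below 0.006 m), for 0.2 s.
2. both green keys are down together (value of joint each of key_left, key_right above 0.006 m and value of joint tray below 0.006 m), for 0.1 s.
3. all three balls lie in the tray while both keys are still held down (all of step 2 and horizontal distance between each of ball_1_center, ball_2_center, ball_3_center and tray_mid below 0.075 m and z of each of ball_1_center, ball_2_center, ball_3_center in the frame of tray_mid below 0.035 m), for 0.1 s.
At the end, for the whole second after the job is handed in: all three balls lie in the tray (centres within 75 mm of its middle, on its floor) and have come to rest (slower than 0.1 m/s), the tray is within 6 mm of home, and both green keys are up again (within 2 mm) (horizontal distance between each of ball_1_center, ball_2_center, ball_3_center and tray_mid below 0.075 m and z of each of ball_1_center, ball_2_center, ball_3_center in the frame of tray_mid below 0.035 m and value of joint tray below 0.006 m and value of joint each of key_left, key_right below 0.002 m and linear speed of each of ball_1, ball_2, ball_3 below 0.1 m/s); the robot touches nothing.
It fails at once if one green key is pushed down on its own while the other is still up ((value of joint key_left above 0.008 m and value of joint key_right below 0.002 m) or (value of joint key_right above 0.008 m and value of joint key_left below 0.002 m)).
It fails at once if the red stop key is pressed (value of joint stop_key above 0.003 m).
It fails at once if the robot touches a ball (contact force between any of ball_1, ball_2, ball_3 and the fingers above 0.5 N or contact force between any of ball_1, ball_2, ball_3 and the arm above 0.5 N).
It fails at once if a bystander is shoved or lifted (moved over 25 mm) (distance of any of cup, jar, bowl, spool, spoon, oil from where it was at the start of the episode above 0.025 m).
It also fails if it takes over 48 s, if anything falls off the work surface, if the arm or the gripper's body presses on something with over 40 N, if the wrist force passes 120 N, or if a joint passes its speed limit or range.

## Robot

A 6-joint arm with a two-finger parallel gripper is mounted at the origin on the work surface. World frame = base frame: x ahead of the robot, y to its left, z up, the work surface at z = 0. Lengths are in m, angles in rad, forces in N, time in s.
With the tool pointing down it reaches from about 0.35 to 0.975 m from the base axis. Payload 7.1 kg.
Tool frame: the origin (TCP) lies between the finger pads; the fingertips stand 8 mm ahead of it and the grasp point (between the pads) lies 11 mm behind it; z points along the fingers, x is the direction in which the jaws open and shut, and the axes are right-handed (so a half turn about z gives the same grasp; the last joint's range is limited). The gripper opens to 88 mm and grips with 3 to 60 N. Pads are 20 mm wide; open, the fingers measure 115 mm over their backs; the gripper's body (75 mm by 178 mm) begins 61 mm behind the grasp point.
Start: joints at [-1.319, 0.423, 1.63, -0, 1.089, -0.019], TCP at [0.167, -0.602, 0.231] pointing down, gripper open.
Joint ranges: [-3, 3], [-0.9, 2.11], [0.09, 2.58], [-1.31, 4.45], [0.11, 2.69], [-2.54, 2.54]. Speed limits (rad/s): [2.39, 2.39, 3.01, 3.14, 3.14, 3.14].

## Interface

Orientations are given as a unit quaternion [x, y, z, w].
In Python, from plant import * gives the robot as it stands.
- The arm moves only by the tool send_rows, never from a script. Its argument "motion" is a list of rows, each a list of 7 numbers: the shift along the world's x, y, z in cm, then the turn, a rotation vector about the world's x, y, z in rad, then the finger opening in cm, from 0 to 8.78. In form: [[x, y, z, wx, wy, wz, grip], ...]. A call has 1 to 12 rows; each row shifts and turns the pose as measured when the row begins; what a row does not reach is not made up. A row lasts 1/10 s, in which the tool goes at most 50 mm and 8.59 degrees, less where a joint would pass 70% of its speed; a pose out of reach is approached as far as the arm can. A call with a gripper value outside its range is refused whole. The fingers move at their own pace and stop on an object; "newtons" is the grip in N (left out, the last holds). Time passes only in rows, so rows that do not move let the fingers close. It gives the time, the measured TCP pose, the force and the opening at its end, in the units of the state.
- get_state(): the state, without advancing time (a new reading comes with each control period).
- snapshot(name): name is "scene" or "side" or "wrist"; returns a dict with "pixels" (480x640x3 uint8, red, green, blue), "fx", "fy", "cx", "cy" (pixels), "position" and "orientation" of the camera in the world. Camera axes: x right, y down, z forward; pixel columns grow to the right and rows downward; lengths in m; the calibration is good to about 2 mm. A picture is of the moment at which its call begins. There is no depth.
- sign_off(): hands the job in, once; it reports no verdict.
The state is a dict: "time_s": time; "qpos": joint angles; "dq": joint speeds; "joint_efforts": joint torques, N m; "eef_pos": TCP position; "orientation": TCP orientation; "force": force on the tool from outside, world axes, zero at the start; "torque": the same for the moment, N m; "gripper_width": finger opening in m.
Only numpy, scipy, OpenCV 4.12 (cv2) and the standard library are available. Lean on these libraries where they do the work, as an engineer would, in place of code of your own. Each camera call takes 0.05 s, during which the arm holds its last target.

## Working session

There is one attempt and no reset: what is moved stays moved. The work goes in short steps, Python scripts to look and compute and a tool call to move; the robot and the scene stay as the last step left them, time stands still between calls to the robot, and variables do not carry over. Pictures are saved under pics/ and viewed, and the job is handed in when it is done.

Besides the shell and the picture viewer there is one more tool, called after "Request:" as a command line: name --pt "numbers of a row" for each row, then --argument value for the rest. send_rows: Moves the arm, as the interface text tells. Its arguments: {"type":"object","properties":{"motion":{"type":"array"},"newtons":{"type":"number"}},"required":["motion"]}

```bash
mkdir -p pics; python3 - <<'E'
from plant import *
import cv2
for n in ["scene","side","wrist"]:
    s=snapshot(n); cv2.imwrite(f"pics/{n}0.png",s["pixels"][:,:,::-1])
    print(n,s["fx"],s["fy"],s["cx"],s["cy"],s["position"],s["orientation"])
print(get_state())
E
```

```text
scene 601.4019645976477 601.4019645976477 312.65472779957423 233.15314466767438 [1.46883702 0.0073546  0.76450147] [ 0.64452983  0.61009611 -0.32213378 -0.32953582]
side 499.74849245527145 499.74849245527145 322.07331263593187 244.547462772109 [0.13091573 0.79990807 0.6490907 ] [-0.23480699  0.84278785 -0.46919514  0.12012591]
wrist 377.34736599485376 377.34736599485376 321.5615571068223 240.90248970840486 [ 0.24153652 -0.5804902   0.3842192 ] [ 0.78839133 -0.59856094 -0.08635214  0.11272633]
{'time_s': 0.15, 'qpos': array([-1.31897613e+00,  4.23651073e-01,  1.63044743e+00, -2.00374504e-05,
        1.08858961e+00, -1.90012223e-02]), 'dq': array([-0.00075714, -0.00424924, -0.00100893,  0.00326747,  0.00016241,
       -0.00103023]), 'joint_efforts': array([-9.53826202e-04, -5.44987464e+01, -2.73919809e+01,  6.43416122e-02,
        2.04310636e-02, -6.00583144e-05]), 'eef_pos': array([ 0.16712502, -0.60184231,  0.23011548]), 'orientation': array([ 7.96094086e-01, -6.05172625e-01, -4.35171537e-04, -3.32738590e-04]), 'force': array([-0.33757156,  0.79876033, -0.51662391]), 'torque': array([ 0.04785929, -0.02580434, -0.00538875]), 'gripper_width': 0.08816263463173205}
```

View pics/scene0.png

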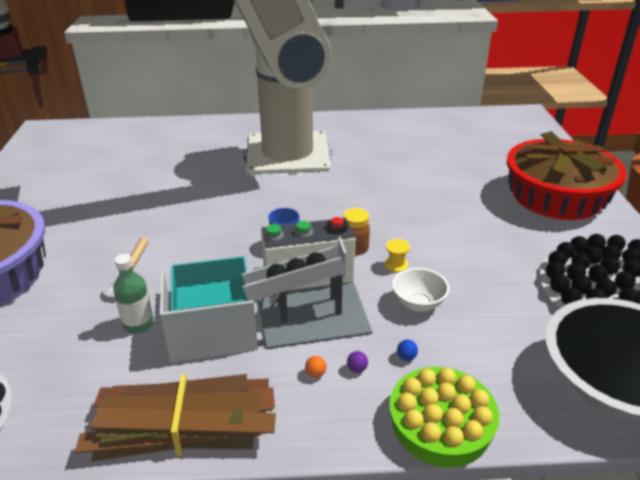

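View pics/side0.png

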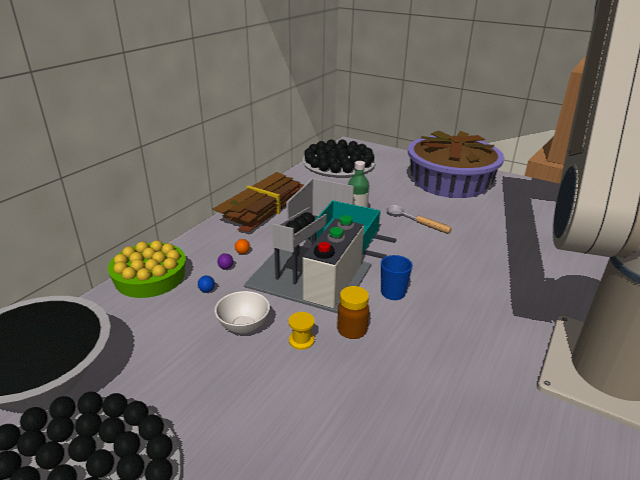

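View pics/wrist0.png

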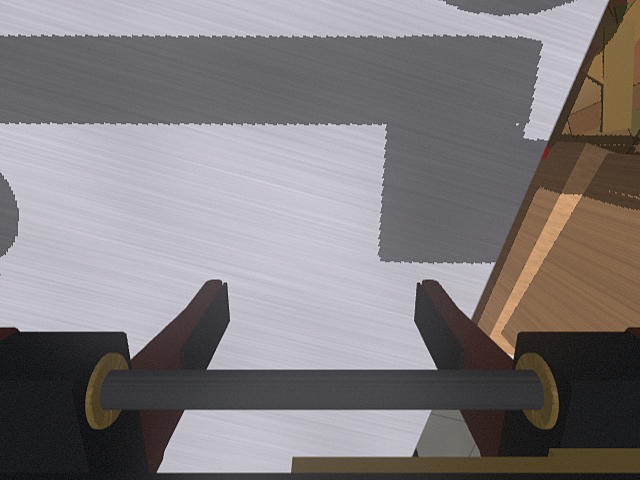

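The scene view shows green keys at about (273,230) and (303,227), the red key at (337,223), the tray at (208,280), the cup at (284,217) and the jar at (356,230). The side view shows the greens at (346,221) and (337,232) and the red at (325,248). The wrist view shows only empty table. Next I'll measure these points.

```bash
cat > h.py <<'E'
import numpy as np, cv2
from scipy.spatial.transform import Rotation as R
def ray(s,uv):
    d=np.array([(uv[0]-s["cx"])/s["fx"],(uv[1]-s["cy"])/s["fy"],1.])
    return np.array(s["position"]),R.from_quat(s["orientation"]).apply(d)
def plane(s,uv,z):
    p,d=ray(s,uv); return p+d*(z-p[2])/d[2]
def tri(a,b):
    A=np.zeros((3,3));v=np.zeros(3)
    for p,d in (a,b):
        d=d/np.linalg.norm(d);M=np.eye(3)-np.outer(d,d);A+=M;v+=M@p
    x=np.linalg.solve(A,v)
    return x,[np.linalg.norm(np.cross(x-p,d/np.linalg.norm(d))) for p,d in (a,b)]
def proj(s,X):
    q=R.from_quat(s["orientation"]).inv().apply(np.array(X)-s["position"])
    return np.array([s["cx"]+s["fx"]*q[0]/q[2],s["cy"]+s["fy"]*q[1]/q[2]])
def blobs(s,lo,hi,amin=15):
    h=cv2.cvtColor(s["pixels"],cv2.COLOR_RGB2HSV)
    m=cv2.inRange(h,np.array(lo),np.array(hi))
    n,l,st,c=cv2.connectedComponentsWithStats(m)
    return [(st[i],c[i]) for i in range(1,n) if st[i][4]>=amin]
E
python3 - <<'E'
from plant import *
from h import *
for n in ["scene","side"]:
    s=snapshot(n)
    for nm,lo,hi in [("green",(55,120,50),(75,255,255)),("red",(0,200,120),(4,255,255)),("teal",(82,120,40),(95,255,255)),("blue",(105,150,40),(125,255,255)),("yel",(20,180,100),(28,255,255))]:
        for st,c in blobs(s,lo,hi,30):
            print(n,nm,st,c.round(1), plane(s,c,0.135).round(4))
    im=s["pixels"][:,:,::-1]
    c=im[190:370,140:400] if n=="scene" else im[140:350,230:450]
    cv2.imwrite(f"pics/{n}_crop.png",cv2.resize(c,None,fx=2.8,fy=2.8,interpolation=cv2.INTER_CUBIC))
E
```

```text
scene green [296 222  15   9 113] [303.  225.9] [0.5498 0.0254 0.135 ]
scene green [267 224  14  11 120] [273.5 229.3] [ 0.5572 -0.0292  0.135 ]
scene red [ 488   11   91   56 4332] [532.7  38.7] [-0.4968  0.8243  0.135 ]
scene red [ 577   10   54   85 2821] [602.1  45.6] [-0.4072  1.0181  0.135 ]
scene red [ 608   27   32  108 1776] [628.6  97.4] [0.0092 0.9022 0.135 ]
scene red [549 109   7   7  33] [552.6 111.2] [0.0801 0.6723 0.135 ]
scene red [563 108  40  28 944] [582.1 120.8] [0.1419 0.722  0.135 ]
scene red [ 508  139  118   55 1016] [567.4 175.8] [0.4026 0.5812 0.135 ]
scene teal [ 171  257   75   53 3170] [207.1 283. ] [ 0.7043 -0.1368  0.135 ]
scene blue [269 209  30  16 368] [283.6 216.4] [ 0.5157 -0.0103  0.135 ]
scene blue [398 340  19  20 288] [407.2 349.7] [0.8713 0.1625 0.135 ]
scene yel [345 209  23  18 306] [356.8 217.4] [0.5283 0.1277 0.135 ]
scene yel [387 240  22  31 502] [396.9 254.8] [0.649  0.1841 0.135 ]
side green [349 170  19  24 222] [358.7 183.5] [ 0.6066 -0.1975  0.135 ]
side green [339 215  13  10 102] [345.5 219.6] [ 0.5489 -0.0229  0.135 ]
side green [330 227  13  10 116] [335.8 231.6] [0.5418 0.0314 0.135 ]
side red [319 242  11  10  92] [323.7 246.4] [0.5344 0.0926 0.135 ]
side teal [ 315  200   65   54 1219] [352.8 218.4] [ 0.5384 -0.0359  0.135 ]
side blue [ 381  255   31   45 1154] [394.6 276.1] [0.3784 0.1109 0.135 ]
side blue [198 276  17  16 214] [205.8 283.5] [0.645 0.303 0.135]
side yel [247 186  33  18 139] [265.4 192.5] [ 0.7666 -0.0367  0.135 ]
side yel [ 114  241   65   39 1654] [145.6 260. ] [0.7861 0.3063 0.135 ]
side yel [340 286  28  24 568] [353.6 297.5] [0.4118 0.2034 0.135 ]
side yel [289 312  26  38 761] [300.9 330. ] [0.4432 0.3166 0.135 ]
```

View pics/scene_crop.png

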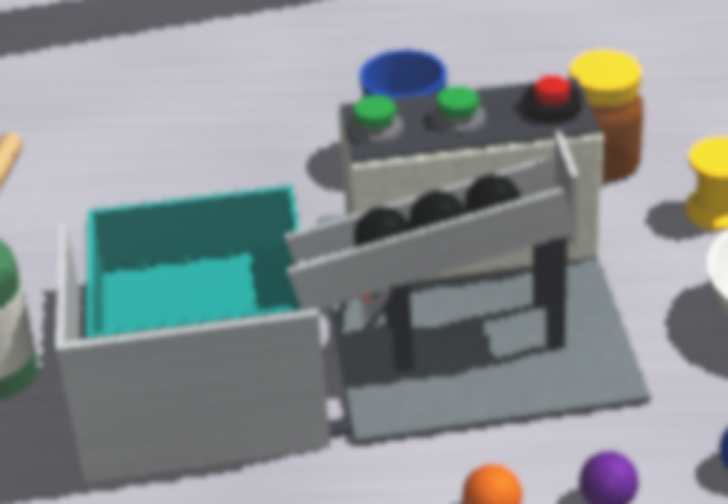

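View pics/side_crop.png

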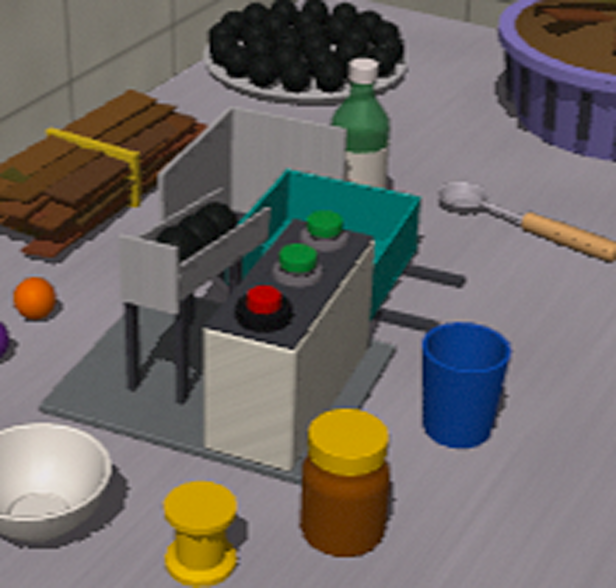

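```bash
python3 - <<'E'
from plant import *
from h import *
S=snapshot("scene");D=snapshot("side")
def t(a,b): x,e=tri(ray(S,a),ray(D,b)); print(x.round(4),np.round(e,4)); return x
print("keys L,R,red"); L=t((303,225.9),(335.8,231.6)); Rr=t((273.5,229.3),(345.5,219.6)); t((337.,222.5),(323.7,246.4))
d=L-Rr; print(np.linalg.norm(d), "yaw of own y", np.degrees(np.arctan2(-d[0],d[1])))
cs=lambda x,y:(140+x/2.8,190+y/2.8); cd=lambda x,y:(230+x/2.8,140+y/2.8)
print("tray front -y corner"); t(cs(91,211),cd(420,197))
print("front corners plane"); print(plane(S,cs(91,211),.063),plane(S,cs(293,188),.063))
print("cup bottle jar"); 
print("spoon handle", plane(D,cd(616,250),.01),plane(D,cd(525,220),.01),plane(D,cd(445,190),.01))
print("cup rim", plane(S,(283.6,216.4),.075), plane(D,cd(466,340),.075))
print("jar cap", plane(S,cs(605,68),.085),plane(D,cd(349,425),.085))
print("oil cap", plane(S,(123.5,259),.15),plane(D,cd(363,62),.15))
print("rails", [plane(D,cd(*p),.0) for p in((465,280),(440,325))])
E
```

```text
keys L,R,red
[0.5449 0.0256 0.1314] [0.0002 0.0002]
[ 0.5521 -0.0293  0.1312] [0.0001 0.0001]
[0.537  0.0891 0.1316] [0.0007 0.0007]
0.05537505652017922 yaw of own y 7.428463707078113
tray front -y corner
[ 0.5576 -0.2252  0.0622] [0.0012 0.0012]
front corners plane
[ 0.56030992 -0.2239199   0.063     ] [ 0.54353034 -0.08837548  0.063     ]
cup bottle jar
spoon handle [ 0.40051985 -0.32186927  0.01      ] [ 0.49204216 -0.33034634  0.01      ] [ 0.58110015 -0.34526382  0.01      ]
cup rim [ 0.42473911 -0.01195712  0.075     ] [ 0.42493923 -0.01968418  0.075     ]
jar cap [0.44212183 0.13698577 0.085     ] [0.44540699 0.12912518 0.085     ]
oil cap [ 0.65011304 -0.2805511   0.15      ] [ 0.64918549 -0.284302    0.15      ]
rails [array([ 0.5024494 , -0.21499389,  0.        ]), array([ 0.49119654, -0.13606828,  0.        ])]
```

Both views agree: the keys are at L (0.545, 0.026) and R (0.552, -0.029), 55 mm apart against 56 given. The yaw is about 7.3°, and the tray is about 47 mm out. Next I'll go to a point in front of the tray with the fingers closed.

Request:
send_rows --pt "2.9 3.7 0 0 0 -0.07 0" --pt "2.9 3.7 0 0 0 -0.073 0" --pt "2.9 3.7 0 0 0 0 0" --pt "2.9 3.7 0 0 0 0 0" --pt "2.9 3.7 0 0 0 0 0" --pt "2.9 3.7 0 0 0 0 0" --pt "2.9 3.7 0 0 0 0 0" --pt "2.9 3.7 0 0 0 0 0" --pt "2.9 3.7 0 0 0 0 0" --pt "2.9 3.7 0 0 0 0 0" --pt "2.9 3.7 0 0 0 0 0" --pt "0 0 0 0 0 0 0"

```text
time_s: 1.55
eef_pos: [0.4952, -0.1801, 0.2323]
orientation: [0.747, -0.665, 0.004, 0.0]
force: [-0.6, 0.4, 0.2]
gripper_width: 0.0004
```

Request:
send_rows --pt "1.8 2.3 -3 0 0 0.01 0" --pt "0 0 -4 0 0 0 0" --pt "0 0 -4 0 0 0 0" --pt "0 0 -3 0 0 0 0" --pt "0 0 -2 0 0 0 0" --pt "0 0 0 0 0 0 0"

```text
time_s: 2.15
eef_pos: [0.515, -0.1572, 0.0694]
orientation: [0.752, -0.659, 0.007, -0.001]
force: [-0.4, 0.6, 0.7]
gripper_width: 0.001
```

```bash
python3 - <<'E'
from plant import *
from h import *
print(get_state()["eef_pos"],get_state()["orientation"],get_state()["force"])
for n in ["scene","side"]:
    s=snapshot(n); im=s["pixels"][:,:,::-1]
    c=im[150:370,120:400] if n=="scene" else im[140:350,230:500]
    cv2.imwrite(f"pics/{n}1.png",cv2.resize(c,None,fx=2.6,fy=2.6,interpolation=cv2.INTER_CUBIC))
E
```

```text
[ 0.51501153 -0.15718559  0.06944754] [ 0.75172704 -0.65943597  0.00707494 -0.00077785] [-0.37458151  0.58260288  0.72247752]
```

View pics/side1.png

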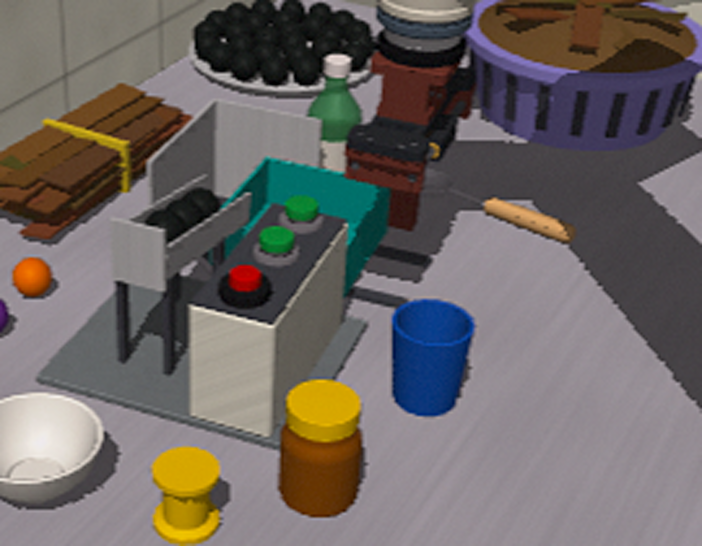

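View pics/scene1.png

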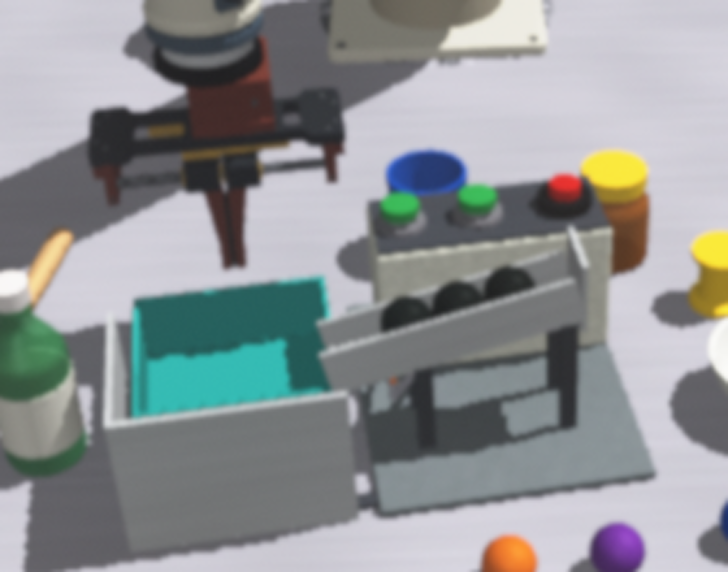

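The scene view shows the closed fingers at (233,265) in the crop, in front of the tray, with nothing shifted. I'll lower them and push.

Request:
send_rows --pt "0 0 -1.7 0 0 0 0" --pt "1.5 0.2 0 0 0 0 0" --pt "1.0 0.13 0 0 0 0 0" --pt "1.0 0.13 0 0 0 0 0" --pt "1.0 0.13 0 0 0 0 0" --pt "1.0 0.13 0 0 0 0 0" --pt "0.7 0.09 0 0 0 0 0"

```text
time_s: 2.95
eef_pos: [0.5824, -0.1516, 0.0613]
orientation: [0.751, -0.66, 0.011, -0.002]
force: [-2.1, -0.2, -2.9]
gripper_width: 0.0005
```

Request:
send_rows --pt "0.4 0.05 -0.3 0 0 0 0" --pt "0.4 0.05 0 0 0 0 0" --pt "0.4 0.05 0 0 0 0 0"

```text
time_s: 3.25
eef_pos: [0.5891, -0.1505, 0.0581]
orientation: [0.752, -0.659, 0.006, 0.003]
force: [-19.8, -5.1, 15.1]
gripper_width: 0.0004
```

```bash
python3 - <<'E'
from plant import *
from h import *
print(get_state()["eef_pos"],get_state()["force"])
for n in ["scene","side"]:
    s=snapshot(n); im=s["pixels"][:,:,::-1]
    c=im[150:370,120:400] if n=="scene" else im[140:350,230:500]
    cv2.imwrite(f"pics/{n}2.png",cv2.resize(c,None,fx=2.6,fy=2.6,interpolation=cv2.INTER_CUBIC))
print(get_state()["eef_pos"],get_state()["force"])
E
```

```text
[ 0.58906373 -0.15054832  0.05810225] [-19.78765571  -5.1251864   15.07078722]
[ 0.58904538 -0.15053677  0.05807083] [-17.22337141  -4.9506359   11.95584809]
```

View pics/side2.png

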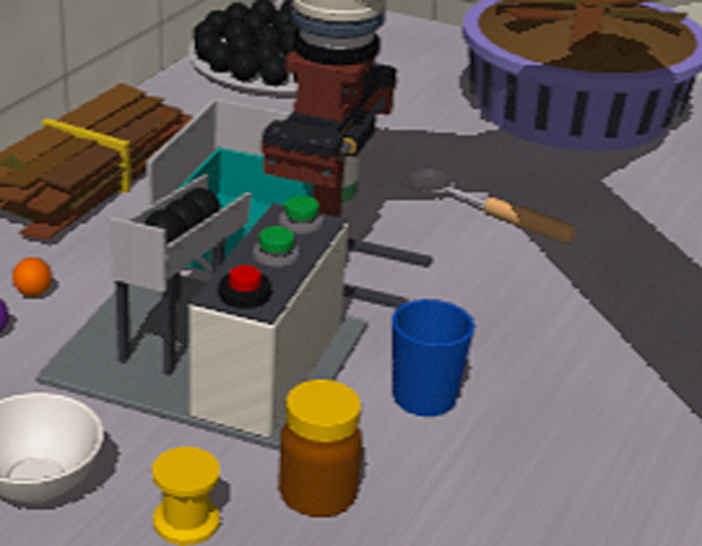

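View pics/scene2.png

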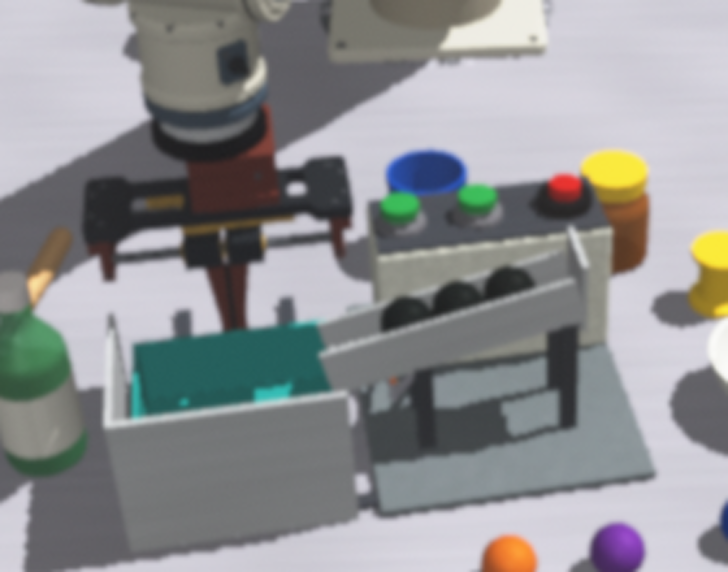

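The tray met a firm stop: 20 N at TCP x 0.589, against 0.587 predicted. I'll back off, rise, and set the finger opening.

Request:
send_rows --pt "-1.0 -0.13 0 0 0 0 0" --pt "-2.0 -0.25 0 0 0 0 0" --pt "0 0 4 0 0 0 0" --pt "0 0 5 0 0 0 0" --pt "0 0 5 0 0 0 4.25" --pt "0 0 4 0 0 0 4.25" --pt "0 3.0 0 0 0 0 4.25" --pt "0 4.0 0 0 0 0 4.25" --pt "0 4.0 0 0 0 0 4.25" --pt "0 0 0 0 0 0 4.25"

```text
time_s: 4.35
eef_pos: [0.5618, -0.0425, 0.2485]
orientation: [0.75, -0.661, 0.013, -0.003]
force: [-0.1, -0.4, -0.1]
gripper_width: 0.0416
```

```bash
python3 - <<'E'
from plant import *
from h import *
st=get_state();print(st["eef_pos"],st["orientation"],st["force"],st["gripper_width"])
q=R.from_quat(st["orientation"]).as_matrix();print(q.round(3))
S={}
for n in ["scene","side","wrist"]:
    s=S[n]=snapshot(n); im=s["pixels"][:,:,::-1]
    c=im[150:370,120:400] if n=="scene" else im[140:350,230:500]
    if n=="wrist": c=im
    cv2.imwrite(f"pics/{n}3.png",c if n=="wrist" else cv2.resize(c,None,fx=2.6,fy=2.6,interpolation=cv2.INTER_CUBIC))
for st,c in blobs(S["wrist"],(55,120,50),(75,255,255),30): print("wrist green",st,c.round(1),plane(S["wrist"],c,.135).round(4))
E
```

```text
[ 0.56183993 -0.04249816  0.24846797] [ 0.75009444 -0.66119647  0.01290861 -0.00330498] [-0.12765825 -0.39878977 -0.11432935] 0.04164311940420367
[[ 0.125 -0.992  0.024]
 [-0.992 -0.126 -0.012]
 [ 0.015 -0.022 -1.   ]]
wrist green [203 233  38  36 996] [220.6 251.5] [0.5464 0.027  0.135 ]
wrist green [278 232  36  36 990] [295.7 250.1] [ 0.5541 -0.0281  0.135 ]
```

View pics/wrist3.png

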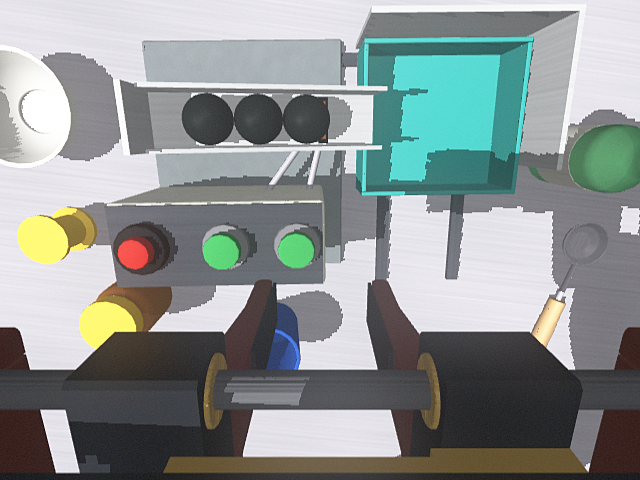

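View pics/scene3.png

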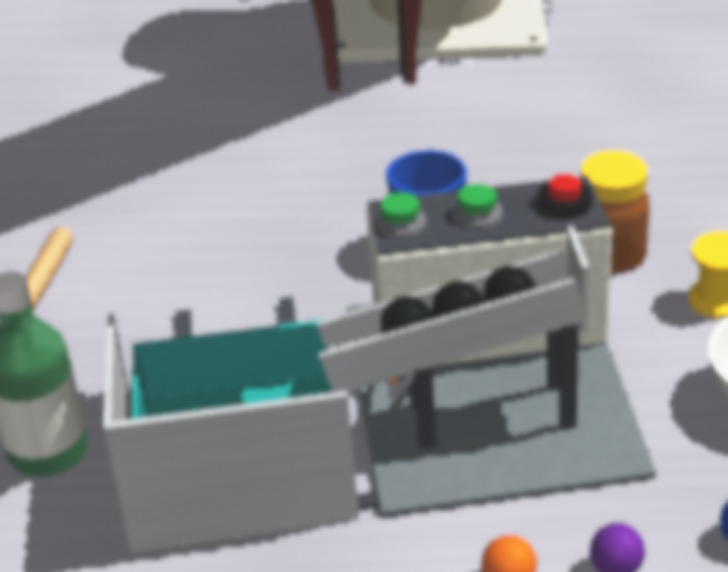

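```bash
python3 - <<'E'
from plant import *
from h import *
W=snapshot("wrist")
a=plane(W,(357,194),.063);b=plane(W,(517,194),.063)
print(a,b,(a+b)/2,np.linalg.norm(a-b))
M=np.array([.5503,-.0006]);d=np.array([-.0077,.0551]);ey=d/np.linalg.norm(d);ex=np.array([ey[1],-ey[0]])
r=((a+b)/2)[:2]-M;print("own rel (want .030,-.155):",r@ex,r@ey)
E
```

```text
[ 0.59159446 -0.07706736  0.063     ] [ 0.60940365 -0.2222882   0.063     ] [ 0.60049905 -0.14967778  0.063     ] 0.14630877549173552
own rel (want .030,-.155): 0.029083432966228236 -0.15459069483299973
```

Request:
send_rows --pt "-0.6 2.1 0 0.012 0.024 0 4.25" --pt "-0.6 2.05 0 0 0 0 4.25" --pt "0 0 -3 0 0 0 4.25" --pt "0 0 -3 0 0 0 4.25" --pt "0 0 -2 0 0 0 4.25" --pt "0 0 0 0 0 0 4.25"

```text
time_s: 5.15
eef_pos: [0.551, -0.0115, 0.1654]
orientation: [0.746, -0.666, 0.001, 0.0]
force: [-0.7, 0.9, -0.0]
gripper_width: 0.0426
```

```bash
python3 - <<'E'
from plant import *
from h import *
st=get_state();print(st["eef_pos"],st["force"],st["gripper_width"])
print(R.from_quat(st["orientation"]).as_matrix().round(3))
for n in ["scene","side","wrist"]:
    s=snapshot(n); im=s["pixels"][:,:,::-1]
    c=im[150:370,120:400] if n=="scene" else im[140:350,230:500]
    if n=="wrist": c=im
    cv2.imwrite(f"pics/{n}4.png",c if n=="wrist" else cv2.resize(c,None,fx=2.6,fy=2.6,interpolation=cv2.INTER_CUBIC))
E
```

```text
[ 0.55102286 -0.01147549  0.1654066 ] [-0.72987828  0.94279386 -0.04668703] 0.04258600684758009
[[ 0.112 -0.994  0.001]
 [-0.994 -0.112 -0.002]
 [ 0.002 -0.001 -1.   ]]
```

View pics/side4.png

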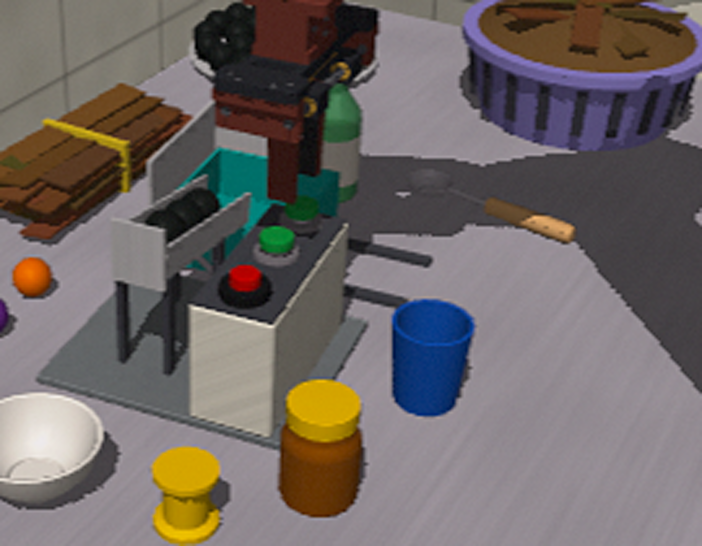

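View pics/scene4.png

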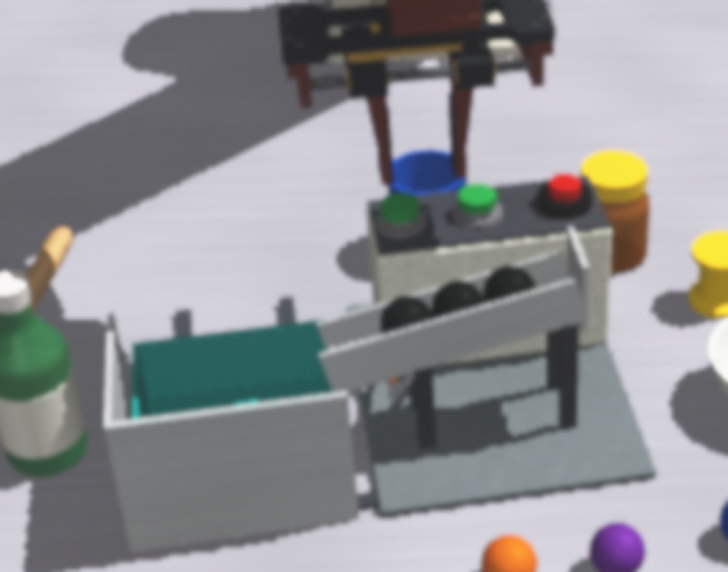

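View pics/wrist4.png

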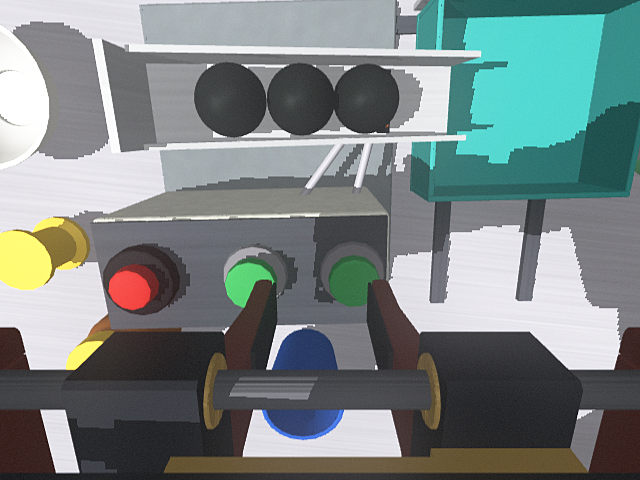

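The tray is home: its front measures (29, -155) mm against (30, -155) given. The fingers sit about 10 mm to the right of the keys, so I'll centre them.

Request:
send_rows --pt "-0.1 1.05 0 0 0 0.02 4.25" --pt "0 0 0 0 0 0 4.25" --pt "0 0 0 0 0 0 4.25"

```text
time_s: 5.6
eef_pos: [0.5544, -0.0004, 0.1719]
orientation: [0.753, -0.658, 0.005, -0.003]
force: [-0.7, 0.2, 0.3]
gripper_width: 0.0423
```

```bash
python3 - <<'E'
from plant import *
from h import *
st=get_state();print(st["eef_pos"],st["force"],st["gripper_width"])
print(R.from_quat(st["orientation"]).as_matrix().round(3))
W=snapshot("wrist");cv2.imwrite("pics/wrist5.png",W["pixels"][:,:,::-1])
for st,c in blobs(W,(55,120,30),(75,255,255),30): print(st,c.round(1),plane(W,c,.135).round(4))
E
```

```text
[ 5.54364963e-01 -3.89704311e-04  1.71902342e-01] [-0.7238968   0.20550455  0.31025185] 0.04229138994291197
[[ 0.133 -0.991  0.012]
 [-0.991 -0.133 -0.002]
 [ 0.003 -0.012 -1.   ]]
[ 246  260   51   50 1247] [274.7 280.4] [0.5502 0.0253 0.135 ]
[ 347  261   50   48 1089] [366.3 280.6] [ 0.5567 -0.0241  0.135 ]
```

View pics/wrist5.png

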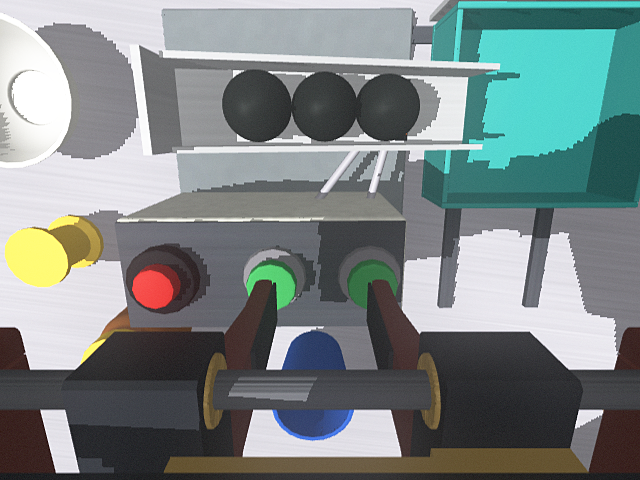

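Request:
send_rows --pt "-0.4 0 -1.2 0 0.012 0 4.25" --pt "0 0 -0.8 0 0 0 4.25" --pt "0 0 0 0 0 0 4.25"

```text
time_s: 5.95
eef_pos: [0.5502, -0.0002, 0.1509]
orientation: [0.753, -0.658, 0.001, 0.001]
force: [-0.3, 0.2, -0.7]
gripper_width: 0.0423
```

```bash
python3 - <<'E'
from plant import *
from h import *
st=get_state();print(st["eef_pos"],st["force"],st["gripper_width"])
print(R.from_quat(st["orientation"]).as_matrix().round(3))
for n in ["scene","side"]:
    s=snapshot(n); im=s["pixels"][:,:,::-1]
    c=im[170:290,230:390] if n=="scene" else im[170:290,270:430]
    cv2.imwrite(f"pics/{n}6.png",cv2.resize(c,None,fx=4.5,fy=4.5,interpolation=cv2.INTER_CUBIC))
E
```

```text
[ 5.50178778e-01 -1.85110504e-04  1.50928581e-01] [-0.33893654  0.20287524 -0.68017261] 0.042273752892811406
[[ 0.133 -0.991  0.   ]
 [-0.991 -0.133 -0.002]
 [ 0.002 -0.    -1.   ]]
```

View pics/side6.png

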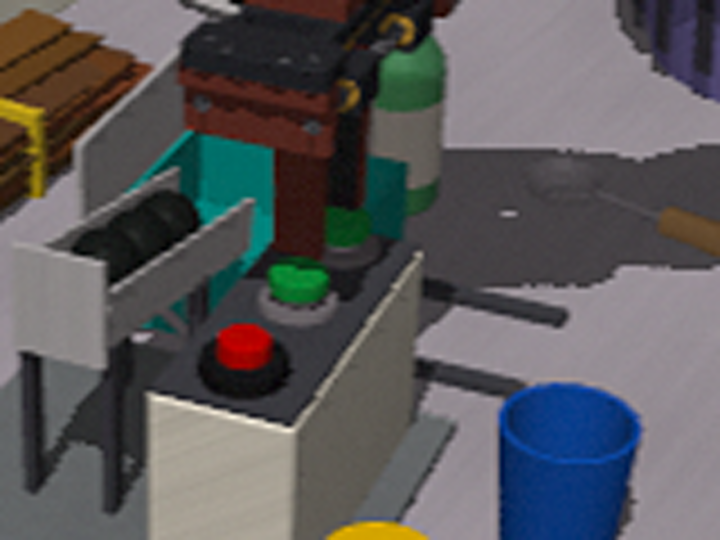

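View pics/scene6.png

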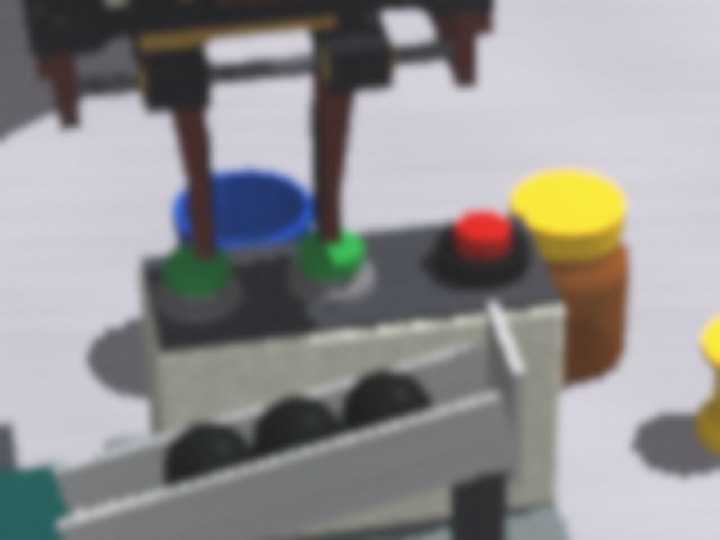

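Both tips are over their keys and about 8 mm above them, so I'll press.

Request:
send_rows --pt "0 0 -0.6 0 0 0 4.4" --pt "0 0 -0.6 0 0 0 4.4" --pt "0 0 -0.6 0 0 0 4.4" --pt "0 0 -0.5 0 0 0 4.4"

```text
time_s: 6.45
eef_pos: [0.5514, -0.0003, 0.1303]
orientation: [0.753, -0.658, 0.001, -0.0]
force: [-21.0, 1.1, 73.4]
gripper_width: 0.0439
```

That is bottomed out harder than needed, so I'll ease off slightly.

Request:
send_rows --pt "0 0 0.1 0 0 0 4.4"

```text
time_s: 6.55
eef_pos: [0.5513, -0.0003, 0.1323]
orientation: [0.753, -0.658, 0.001, -0.0]
force: [-3.1, 0.1, 6.2]
gripper_width: 0.0437
```

```bash
python3 - <<'E'
from plant import *
from h import *
st=get_state();print(st["eef_pos"],st["force"],st["gripper_width"])
for n in ["wrist","scene"]:
    s=snapshot(n); im=s["pixels"][:,:,::-1]
    cv2.imwrite(f"pics/{n}7.png",im)
E
```

```text
[ 5.51308143e-01 -3.20116689e-04  1.32325984e-01] [-3.13868993  0.05978586  6.18439359] 0.043720740012881794
```

View pics/wrist7.png

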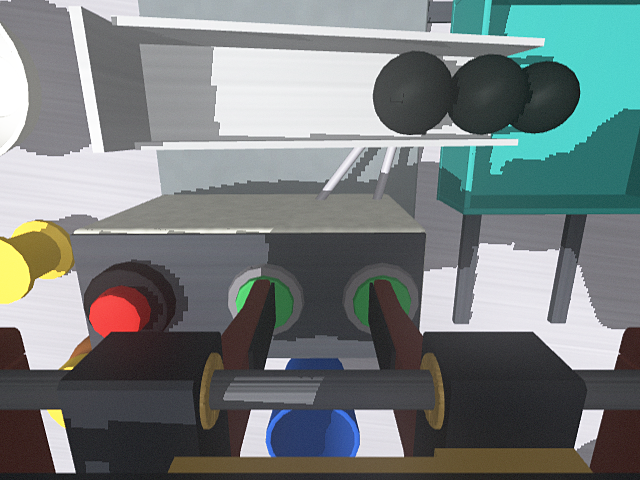

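View pics/scene7.png

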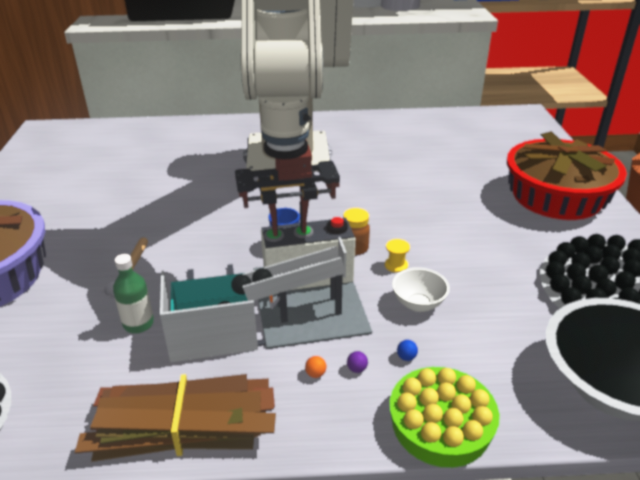

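The balls are rolling and the keys are at the bottom at about 6 N. I'll hold there.

Request:
send_rows --pt "0 0 -0.03 0 0 0 4.4" --pt "0 0 -0.03 0 0 0 4.4" --pt "0 0 -0.03 0 0 0 4.4" --pt "0 0 -0.03 0 0 0 4.4"

```text
time_s: 7.05
eef_pos: [0.5513, -0.0003, 0.1317]
orientation: [0.753, -0.658, 0.002, -0.0]
force: [-2.0, 0.6, 7.2]
gripper_width: 0.044
```

```bash
python3 - <<'E'
from plant import *
from h import *
st=get_state();print(st["eef_pos"],st["force"],st["gripper_width"])
for n in ["wrist","scene"]:
    s=snapshot(n); im=s["pixels"][:,:,::-1]
    cv2.imwrite(f"pics/{n}8.png",im)
E
```

```text
[ 5.51320240e-01 -3.26063075e-04  1.31711658e-01] [-2.00442759  0.56562485  7.19557615] 0.044033608550684576
```

View pics/wrist8.png

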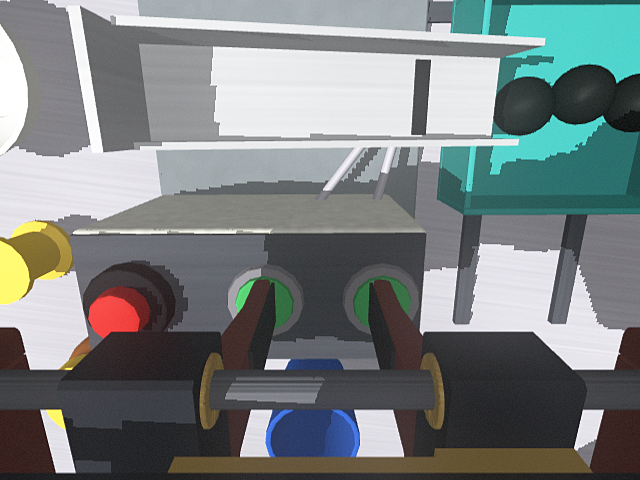

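View pics/scene8.png

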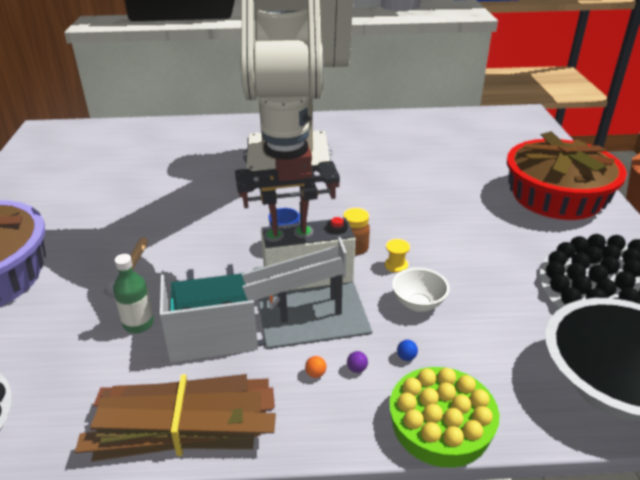

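The wrist view shows all three balls in the tray, at (525,105), (585,95) and (640,100). I'll hold another second so they settle.

Request:
send_rows --pt "0 0 -0.02 0 0 0 4.4" --pt "0 0 -0.02 0 0 0 4.4" --pt "0 0 -0.02 0 0 0 4.4" --pt "0 0 -0.02 0 0 0 4.4" --pt "0 0 -0.02 0 0 0 4.4" --pt "0 0 -0.02 0 0 0 4.4" --pt "0 0 -0.02 0 0 0 4.4" --pt "0 0 -0.02 0 0 0 4.4" --pt "0 0 -0.02 0 0 0 4.4" --pt "0 0 -0.02 0 0 0 4.4"

```text
time_s: 8.15
eef_pos: [0.5513, -0.0003, 0.1316]
orientation: [0.753, -0.659, 0.002, -0.0]
force: [-2.0, 0.0, 7.2]
gripper_width: 0.0439
```

```bash
python3 - <<'E'
from plant import *
from h import *
st=get_state();print(st["eef_pos"],st["force"])
cv2.imwrite("pics/wrist9.png",snapshot("wrist")["pixels"][:,:,::-1])
E
```

```text
[ 5.51287156e-01 -3.22829268e-04  1.31586159e-01] [-1.97779784  0.04460405  7.22985635]
```

View pics/wrist9.png

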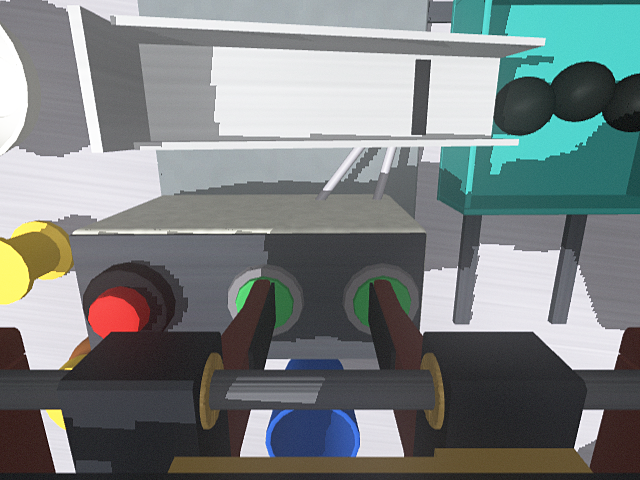

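The balls have not moved since the last picture, and three in a row (108 mm) fit the 132 mm tray floor. I'll release straight up.

Request:
send_rows --pt "0 0 0.8 0 0 0 4.4" --pt "0 0 1.5 0 0 0 4.4" --pt "0 0 3 0 0 0 4.4" --pt "0 0 4 0 0 0 4.4" --pt "0 0 4 0 0 0 4.4" --pt "0 -3 0 0 0 0 4.4" --pt "0 -3 0 0 0 0 4.4" --pt "0 -3 0 0 0 0 4.4" --pt "0 0 0 0 0 0 4.4" --pt "0 0 0 0 0 0 4.4"

```text
time_s: 9.2
eef_pos: [0.5511, -0.0928, 0.2711]
orientation: [0.753, -0.658, 0.003, -0.001]
force: [0.7, 0.6, 0.3]
gripper_width: 0.0439
```

```bash
python3 - <<'E'
from plant import *
from h import *
st=get_state();print(st["time_s"],st["eef_pos"],st["force"])
W=snapshot("wrist");cv2.imwrite("pics/wrist10.png",W["pixels"][:,:,::-1])
D=snapshot("side");cv2.imwrite("pics/side10.png",D["pixels"][:,:,::-1])
for st,c in blobs(W,(55,120,30),(75,255,255),200): print(st,c.round(1),plane(W,c,.135).round(4))
E
```

```text
9.2 [ 0.55106777 -0.09276606  0.27114163] [0.73800053 0.6235472  0.34346159]
[154 201  34  35 886] [170.3 218.7] [0.5462 0.027  0.135 ]
[225 201  34  34 876] [241.2 218.4] [ 0.5539 -0.0283  0.135 ]
```

View pics/wrist10.png

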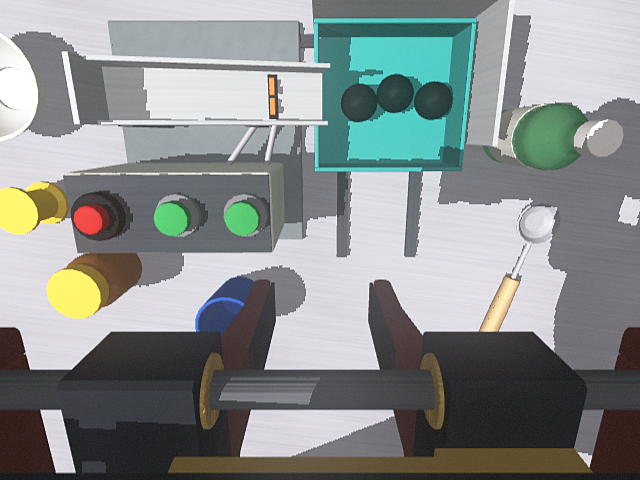

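View pics/side10.png

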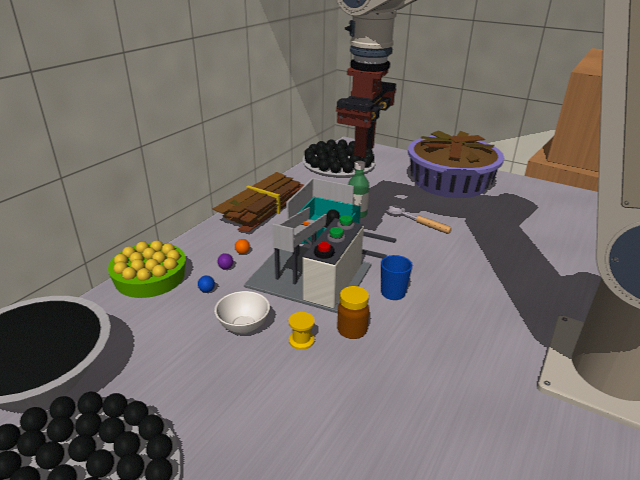

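The three balls lie in the tray at (359,103), (395,93) and (433,100). Both gates and both green keys are up again, at the same spacing as before, and nothing has shifted. I'll hand it in.

```bash
python3 -c "
from plant import *
print(sign_off())"
```

```text
the job is handed in; nothing more can be done
None
```

The job is done and handed in, at about 9 s of the 48 s allowed; no verdict was reported.

- **Tray:** I pushed it home with closed fingers until it met the firm stop at about 20 N. Its front then measured (29, -155) mm from the middle of the keys, against (30, -155) mm given.
- **Keys:** I pressed both green keys together with fingertips about 56 mm apart. The first press bottomed out harder than intended, with 73 N at the wrist (limit 120 N). I eased it at once to about 7 N, the pair's full-down spring force, and held them for about 1.6 s more.
- **Balls:** All three rolled out and lay unmoving in the tray before I released the keys.
- **Last checks:** After release, both green keys were back up (55.8 mm apart when measured at their raised height) and the gates were closed. The three balls lay on the tray floor. I saw no change in the bystanders or the red key by eye, and the tool hung free of everything.

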